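Pull the run-out filament spool off the rack

TASK

Three covered filament spools that look alike stand on the rack's spindles; one of them is empty. Lift them a little to feel which is the light one, slide that one up off its spindle and set it down upright in the blue refill bin without dropping it. The full spools stay on their own spindles, pushed right down, and the other things on the bench are left alone.

Things in the scene. Friction and masses are not known exactly. Their poses are not given: they have to be found in the camera images.
- spool_a_center (a point): one of three look-alike lidded filament spools (name and place do not tell which is empty): drum 104 mm across, 60 mm high, black flanges, orange ribbed cover; on top a black tubular neck 46 mm across and 32 mm high, to be grasped from above. A 32 mm bore runs right through. This point: on the axis half-way up, 46 mm above the underside, 14 mm below the neck's foot; z up the axis.
- spool_b_center (a point): one of three look-alike lidded filament spools (name and place do not tell which is empty): drum 104 mm across, 60 mm high, black flanges, orange ribbed cover; on top a black tubular neck 46 mm across and 32 mm high, to be grasped from above. A 32 mm bore runs right through. This point: on the axis half-way up, 46 mm above the underside, 14 mm below the neck's foot; z up the axis.
- spool_c_center (a point): one of three look-alike lidded filament spools (name and place do not tell which is empty): drum 104 mm across, 60 mm high, black flanges, orange ribbed cover; on top a black tubular neck 46 mm across and 32 mm high, to be grasped from above. A 32 mm bore runs right through. This point: on the axis half-way up, 46 mm above the underside, 14 mm below the neck's foot; z up the axis.
- spool_a: the spool of point spool_a_center; origin at the centre of its underside, z up. Whole height 92 mm. A full spool weighs 0.45 to 0.65 kg, the empty one 0.10 to 0.17 kg
- spool_b: the spool of point spool_b_center; origin at the centre of its underside, z up. Whole height 92 mm. A full spool weighs 0.45 to 0.65 kg, the empty one 0.10 to 0.17 kg
- spool_c: the spool of point spool_c_center; origin at the centre of its underside, z up. Whole height 92 mm. A full spool weighs 0.45 to 0.65 kg, the empty one 0.10 to 0.17 kg
- rack: fixed grey spool rack: plate 120 (x) x 375 (y) x 18 mm thick, origin at the centre of its underside. Three upright steel spindles 24 mm across, at y = -125, 0 and +125 mm in its frame, stand 75 mm above the plate. Each carries one spool resting on the plate, 4 mm loose all round; a spool must rise 75 mm straight up to come off.
- bin: fixed open blue refill bin, 170 x 170 mm outside, 45 mm high, walls and floor 5 mm thick; origin at the centre of its underside (on the table), so the inner floor is 5 mm above it; x and y along its sides
- tape: tape roll, yellow ring 90 mm across and 25 mm high lying flat, loose; origin at the centre of its underside. Leave it alone.
- jar: lidded jar 60 mm across, 85 mm tall, loose; origin at the centre of its underside. Leave it alone.
- scraper: print scraper (spatula) 200 mm long, lying along its x, loose; origin about mid-length. Leave it alone.
- mug: white mug 80 mm across, 95 mm tall, handle to its +y, loose; origin at the centre of its underside. Leave it alone.
There are look-alikes about, which are no part of the job. Leave any red or turquoise look-alike of the spool_b alone.

How it is judged:
On the way, in this order (a step that is already met when the one before it is completed fails the run):
1. a spool, held in the gripper, is lifted clear of its spindle's tip (((z of spool_a_center in the frame of rack above 0.139 m and contact force between the fingers and spool_a above 0.5 N) or (z of spool_b_center in the frame of rack above 0.139 m and contact force between the fingers and spool_b above 0.5 N) or (z of spool_c_center in the frame of rack above 0.139 m and contact force between the fingers and spool_c above 0.5 N))), for 0.1 s.
2. a spool, still held in the gripper, is set down in the blue bin (underside within 8 mm of the bin's floor) (((horizontal distance between spool_a_center and bin below 0.05 m and z of spool_a_center in the frame of bin below 0.059 m and contact force between the fingers and spool_a above 0.5 N) or (horizontal distance between spool_b_center and bin below 0.05 m and z of spool_b_center in the frame of bin below 0.059 m and contact force between the fingers and spool_b above 0.5 N) or (horizontal distance between spool_c_center and bin below 0.05 m and z of spool_c_center in the frame of bin below 0.059 m and contact force between the fingers and spool_c above 0.5 N))), for 0.05 s.
At the end, for the whole second after the job is handed in: The empty spool (under 3 N) stands released, at rest and upright (within 0.1 rad) on the blue bin's floor, axis within 50 mm of the bin's centre; both full ones (over 3 N each) are at rest on their own spindles, within 4 mm of fully down and 20 mm of where they began (((horizontal distance between spool_a_center and bin below 0.05 m and z of spool_a_center in the frame of bin below 0.055 m and angle between spool_a_center's own z axis and vertical below 0.1 rad and linear speed of each of spool_a, spool_b, spool_c below 0.03 m/s and contact force between spool_a and bin below 3 N and z of each of spool_b_center, spool_c_center in the frame of rack below 0.068 m and distance of each of spool_b_center, spool_c_center from where it was at the start of the episode below 0.02 m and contact force between each of spool_b, spool_c and rack above 3 N) or (horizontal distance between spool_b_center and bin below 0.05 m and z of spool_b_center in the frame of bin below 0.055 m and angle between spool_b_center's own z axis and vertical below 0.1 rad and linear speed of each of spool_b, spool_a, spool_c below 0.03 m/s and contact force between spool_b and bin below 3 N and z of each of spool_a_center, spool_c_center in the frame of rack below 0.068 m and distance of each of spool_a_center, spool_c_center from where it was at the start of the episode below 0.02 m and contact force between each of spool_a, spool_c and rack above 3 N) or (horizontal distance between spool_c_center and bin below 0.05 m and z of spool_c_center in the frame of bin below 0.055 m and angle between spool_c_center's own z axis and vertical below 0.1 rad and linear speed of each of spool_c, spool_a, spool_b below 0.03 m/s and contact force between spool_c and bin below 3 N and z of each of spool_a_center, spool_b_center in the frame of rack below 0.068 m and distance of each of spool_a_center, spool_b_center from where it was at the start of the episode below 0.02 m and contact force between each of spool_a, spool_b and rack above 3 N))); the robot touches nothing.
It fails at once if the tape is disturbed (moved over 30 mm) (distance of tape from where it was at the start of the episode above 0.03 m).
It fails at once if the jar is disturbed (moved over 30 mm) (distance of jar from where it was at the start of the episode above 0.03 m).
It fails at once if the scraper is disturbed (moved over 30 mm) (distance of scraper from where it was at the start of the episode above 0.03 m).
It fails at once if the mug is disturbed (moved over 30 mm) (distance of mug from where it was at the start of the episode above 0.03 m).
It also fails if it takes over 64 s, if anything falls off the work surface, if the arm or the gripper's body presses on something with over 40 N, if the wrist force passes 120 N, or if a joint passes its speed limit or range.

ROBOT

A 6-joint arm with a two-finger parallel gripper is mounted at the origin on the work surface. World frame = base frame: x ahead of the robot, y to its left, z up, the work surface at z = 0. Lengths are in m, angles in rad, forces in N, time in s.
With the tool pointing down it reaches from about 0.325 to 0.9 m from the base axis. Payload 3.5 kg.
Tool frame: the origin (TCP) lies on the centre line of the jaws, within the pads' length; the fingertips stand 14 mm ahead of it and the grasp point (between the pads) lies 5 mm behind it; z points along the fingers, y is the direction in which the jaws open and shut (so a half turn about z gives the same grasp; the last joint's range is limited). The gripper opens to 85 mm and grips with 20 to 120 N. Pads are 22 mm wide; open, the fingers measure 114 mm over their backs; the gripper's body (76 mm by 85 mm) begins 54 mm behind the grasp point. The pads swing forward as they close: fully open they stand 13 mm farther back than shut.
Start: joints at [1.201, 0.276, -0.026, 1.268, 0, 1.467], TCP at [0.165, 0.603, 0.245] pointing down, gripper open.
Joint ranges: [-3.12, 3.12], [-0.85, 1.88], [-1.08, 1.24], [-1.95, 2.15], [-1.57, 1.53], [-3.14, 3.14]. Speed limits (rad/s): [2.57, 2.57, 3.14, 3.14, 3.14, 3.14].

INTERFACE

Orientations are given as a unit quaternion [x, y, z, w].
In Python, from station import telemetry, imaging, hand_in, finder gives the robot as it stands.
- The arm moves only by the shell command python3 -m pendant 'ROWS' [FORCE]. ROWS is text: rows parted by semicolons, each of 7 numbers parted by spaces: the shift along the tool's x, y, z in units of 300 mm (1.0 is 300 mm), then the turn, a rotation vector about the tool's x, y, z in units of 180 degrees (1.0 is 180 degrees), then the opening, from 0 (shut) to 1 (fully open). A call has 1 to 10 rows; each row is the pose to reach, as a shift and turn from the pose commanded when the call began, along the tool's axes at that moment, turning the shorter way round; what a row does not reach only later rows make up. A row lasts 1/10 s, in which the tool goes at most 50 mm and 8.59 degrees, less where a joint would pass 70% of its speed; a pose out of reach is approached as far as the arm can. A call with a number of a shift or a turn outside -1 to 1 is refused whole. A call with a gripper value outside its range is refused whole. The fingers move at their own pace and stop on an object; FORCE is the grip in N (left out, the last holds). Time passes only in rows, so rows that repeat a pose let the fingers close. It gives the time, the measured TCP pose, the force and the opening at its end, in the units of the state.
- telemetry.observe(): the state, without advancing time (a new reading comes with each control period).
- imaging.read_camera(name): name is "scene" or "top" or "wrist"; returns the picture (420x560x3 uint8, blue, green, red); there is no depth.
- imaging.camera_info(name): a dict with "mtx" (3x3 intrinsics, pixels), "cam_to_world" (4x4, takes a point from camera to world coordinates); the wrist camera has in their place "hand_eye" (4x4, takes a point from camera to tool coordinates, whose origin is the TCP and whose axes are the flange's). Camera axes: x right, y down, z forward; pixel columns grow to the right and rows downward; lengths in m; the calibration is good to about 2 mm. The wrist camera is an equidistant fisheye: a pixel r from the principal point sees the ray r / f radians off the axis. A picture is of the moment at which its call begins: read the wrist's pose just before it. camera_info takes no time and is no camera call.
- hand_in(): hands the job in, once; it reports no verdict.
Trained networks look in the newest picture that a camera, given by its name, has taken for a name from the list of things; names that differ only in an ending like _2 or _b are one class to them, and where a whole thing is asked for, a point or a joint stands for the part that bears it (a point fixed in the world has none). Each returns a list of dicts, best first, with "confidence" (0 to 1); they miss things now and then, are a little off and sometimes report something else, mostly with a low value. They report only what shows in the picture. A call takes as long as a camera call. They do not tell look-alikes from the thing itself.
- finder.masks_of(label, camera): "pixels" (420x560 bool, what is visible of it).
- finder.pinpoint(label, camera): "point" ([x, y, z] in m, in world coordinates, good to about 4 mm: a listed point, or the origin of a listed thing).
The state is a dict: "time_s": time; "joint_pos": joint angles; "qvel": joint speeds; "tau": joint torques, N m; "tcp_pos": TCP position; "tool_rot": TCP orientation; "ft_force": force on the tool from outside, world axes, zero at the start; "ft_torque": the same for the moment, N m; "grip_width": finger opening in m.
Only numpy, scipy, OpenCV 4.12 (cv2) and the standard library are available. Lean on these libraries where they do the work, as an engineer would, in place of code of your own. Each camera call takes 0.05 s, during which the arm holds its last target.

## Working session

There is one attempt and no reset: what is moved stays moved. The work goes in short steps, Python scripts to look and compute and a shell command to move; the robot and the scene stay as the last step left them, time stands still between calls to the robot, and variables do not carry over. Pictures are saved under pics/ and viewed, and the job is handed in when it is done.

```bash
mkdir -p pics; ls
python3 - <<'E'
from station import telemetry, imaging, finder
import cv2
print(telemetry.observe())
for c in ("scene","top"):
    im=imaging.read_camera(c); cv2.imwrite(f"pics/{c}0.png",im)
    for l in ("spool_a_center","bin","rack"):
        print(c,l,[(r["confidence"],r["point"]) for r in finder.pinpoint(l,c)])
E
```

```text
pics
{'time_s': 0.0, 'joint_pos': array([ 1.20062350e+00,  2.77169935e-01, -2.79121341e-02,  1.26795206e+00,
       -3.26045403e-05,  1.46738673e+00]), 'qvel': array([-0.00023602, -0.00110609, -0.00014769,  0.00080851, -0.00243612,
       -0.00064163]), 'tau': array([-8.32686310e-04, -4.45508230e+01,  2.95201313e+01,  1.63618661e-02,
       -3.11960493e-04, -2.97710741e-06]), 'tcp_pos': array([0.16451015, 0.60218935, 0.24412197]), 'tool_rot': array([ 1.32986371e-01,  9.91117235e-01, -1.09150204e-03, -2.46629318e-04]), 'ft_force': array([-0.44773363,  0.06847193,  0.95309571]), 'ft_torque': array([-0.02745929, -0.02755111,  0.03134128]), 'grip_width': 0.0852215835333986}
scene spool_a_center [(0.91, [0.55, 0.2707, 0.0666])]
scene bin [(0.59, [0.4856, -0.2843, -0.0014]), (0.36, [0.5542, 0.1506, 0.0158])]
scene rack [(0.75, [0.5572, 0.1482, -0.0064])]
top spool_a_center [(0.81, [0.5517, 0.2814, 0.0687])]
top bin [(0.72, [0.485, -0.2798, 0.0002]), (0.68, [0.5532, 0.1517, 0.0045])]
top rack [(0.67, [0.5538, 0.1499, 0.0042])]
```

View pics/scene0.png

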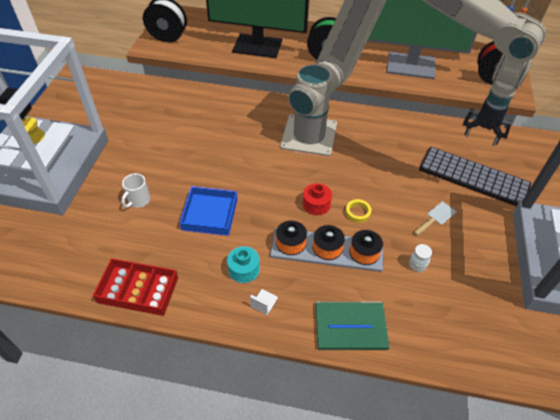

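View pics/top0.png

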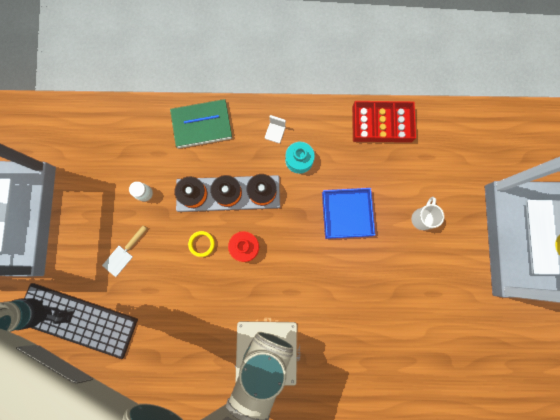

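Three black-and-orange spools stand on the rack: top-view pixels (190,190), (225,190) and (261,188). The red (244,247) and turquoise (300,157) ones are look-alikes standing off the rack, so they aren't part of the job. The bin is at (349,214). I'll confirm this in an enlarged crop and measure.

```bash
cat > h.py <<'E'
import numpy as np, cv2
from station import telemetry, imaging, finder
def ray(cam,px,z):
    i=imaging.camera_info(cam); K=np.array(i["mtx"]); T=np.array(i["cam_to_world"])
    d=T[:3,:3]@np.linalg.solve(K,[px[0],px[1],1]); o=T[:3,3]
    return o+d*(z-o[2])/d[2]
def proj(cam,p):
    i=imaging.camera_info(cam); K=np.array(i["mtx"]); T=np.linalg.inv(i["cam_to_world"])
    q=K@(T@np.r_[p,1])[:3]; return q[:2]/q[2]
E
python3 - <<'E'
from h import *
im=cv2.imread("pics/top0.png")
cv2.imwrite("pics/crop_rack.png",cv2.resize(im[160:225,165:290],None,fx=6,fy=6,interpolation=cv2.INTER_CUBIC))
for c in("top","scene"):
    im=cv2.imread(f"pics/{c}0.png").astype(int)
    b,g,r=im[...,0],im[...,1],im[...,2]
    m=((b>120)&(r<80)&(g<110)).astype(np.uint8)
    n,l,s,ce=cv2.connectedComponentsWithStats(m); k=1+np.argmax(s[1:,4])
    cnt=cv2.findContours((l==k).astype(np.uint8),0,1)[0][0]
    print(c,"bin",cv2.minAreaRect(cnt),ray(c,cv2.minAreaRect(cnt)[0],0.045))
    print(imaging.camera_info(c)["cam_to_world"])
    for r in finder.masks_of("spool_a",c):
        p=r["pixels"]; ys,xs=np.nonzero(p); print(r["confidence"],xs.min(),xs.max(),ys.min(),ys.max())
E
```

```text
top bin ((348.18780517578125, 213.1294403076172), (47.73552322387695, 48.80422592163086), 85.91438293457031) [ 0.47950413 -0.28321144  0.045     ]
[[ 0.01248133 -0.98736831  0.15794949  0.2827862 ]
 [-0.999916   -0.01287654 -0.00147902 -0.04627729]
 [ 0.00349418 -0.15791776 -0.98744609  1.39923715]
 [ 0.          0.          0.          1.        ]]
0.96 245 276 173 205
0.81 285 313 142 173
0.74 174 206 176 207
0.69 210 241 175 206
scene bin ((207.95220947265625, 210.40615844726562), (53.51329040527344, 44.165992736816406), 6.709836959838867) [ 0.50229934 -0.2801661   0.045     ]
[[-0.19248615  0.76464945 -0.61502869  1.52360517]
 [ 0.98115924  0.16057125 -0.10744026  0.15544722]
 [ 0.01660179 -0.62412185 -0.78115062  1.39916141]
 [ 0.          0.          0.          1.        ]]
0.86 349 382 230 265
0.82 303 332 184 215
0.71 227 259 247 283
0.65 313 344 226 260
0.56 276 306 221 255
```

View pics/crop_rack.png

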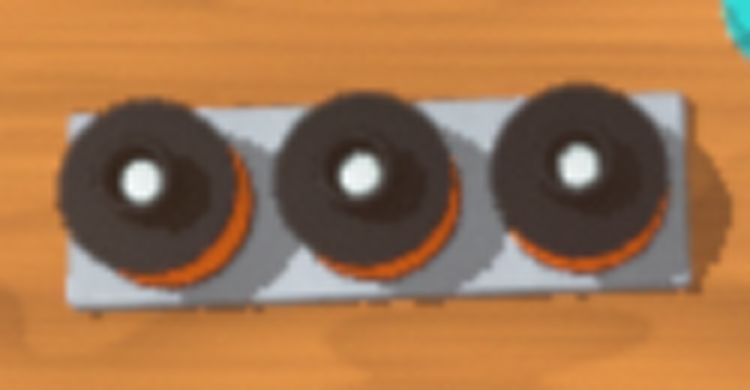

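The crop confirms three black-flanged orange spools on the grey plate, with white spindle tips at about top-view px (188.7,190.2), (225,189.1) and (261.3,187.6). Next I'll fix their positions and work out the shift.

```bash
cat >> h.py <<'E'
from scipy.spatial.transform import Rotation as Rn
def shift(p,s=None):
    s=s or telemetry.observe(); R=Rn.from_quat(s["tool_rot"]).as_matrix()
    return R.T@(np.array(p)-s["tcp_pos"])/0.3
E
python3 - <<'E'
from h import *
for a,b in ((188.7,190.2),(225,189.1),(261.3,187.6)): print(ray("top",(a,b),.093))
im=cv2.imread("pics/scene0.png")
cv2.imwrite("pics/crop_s.png",cv2.resize(im[210:275,265:390],None,fx=6,fy=6,interpolation=cv2.INTER_CUBIC))
print(Rn.from_quat(telemetry.observe()["tool_rot"]).as_matrix().round(3))
E
```

```text
[0.54487003 0.2712467  0.093     ]
[0.55035946 0.14697457 0.093     ]
[0.55725968 0.02253514 0.093     ]
[[-0.965  0.264 -0.   ]
 [ 0.264  0.965 -0.   ]
 [-0.    -0.    -1.   ]]
```

View pics/crop_s.png

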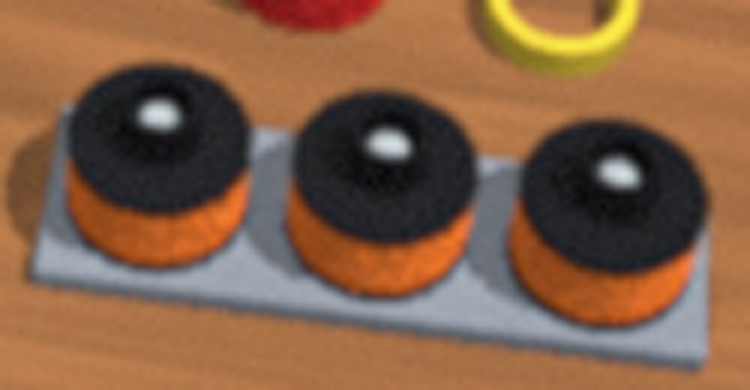

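Run:
```python
from h import *
for a,b in ((368,238.8),(329.7,233.8),(291.3,229.2)): print(ray("scene",(a,b),.093))
print(shift([.550,.273,.20]))
```

```text
[0.54586872 0.27651728 0.093     ]
[0.55139537 0.15168097 0.093     ]
[0.55867303 0.02525167 0.093     ]
[-1.52850058 -0.72212413  0.15101655]
```

```bash
python3 -m pendant '-0.15 -0.07 0 0 0 0 1;-0.3 -0.14 0 0 0 0 1;-0.45 -0.21 0 0 0 0 1;-0.6 -0.28 0 0 0 0 1;-0.75 -0.35 0 0 0 0 1;-0.9 -0.42 0.07 0 0 0 1;-0.9 -0.42 0.07 0 0 0 1'
python3 - <<'E'
from h import *
s=telemetry.observe(); print(s["joint_pos"].round(3),s["tcp_pos"]); print(shift([.5455,.274,.2]))
E
```

```text
time_s: 1.2
tcp_pos: [0.3948, 0.4063, 0.2225]
tool_rot: [0.136, 0.991, -0.001, -0.0]
ft_force: [-0.6, -0.7, 0.4]
grip_width: 0.0855
[ 0.687  0.188 -0.187  1.198 -0.002  0.959] [0.39475167 0.40630184 0.22250011]
[-0.60275323 -0.28903012  0.07590966]
```

```bash
python3 -m pendant '-0.15 -0.07 0 0 0 0 1;-0.3 -0.14 0.02 0 0 0 1;-0.45 -0.21 0.05 0 0 0 1;-0.6 -0.285 0.075 0 0 0 1;-0.603 -0.29 0.075 0 0 0 1;-0.603 -0.29 0.075 0 0 0 1'
python3 - <<'E'
from h import *
s=telemetry.observe(); print(s["joint_pos"].round(3),s["tcp_pos"],s["ft_force"]); print(shift([.5455,.274,.2]))
cv2.imwrite("pics/w1.png",imaging.read_camera("wrist"))
i=imaging.camera_info("wrist"); print(i)
E
```

```text
time_s: 1.8
tcp_pos: [0.5439, 0.2779, 0.2014]
tool_rot: [0.134, 0.991, 0.0, -0.001]
ft_force: [-0.6, 0.1, 0.2]
grip_width: 0.0853
[ 3.660e-01  2.770e-01 -1.190e-01  1.175e+00  1.000e-03  6.350e-01] [0.54388882 0.27785346 0.20144749] [-0.5765952   0.14268208  0.15362735]
[-0.00859672 -0.01095512  0.00481616]
{'mtx': array([[325.1922621 ,   0.        , 278.73788508],
       [  0.        , 325.1922621 , 208.53860503],
       [  0.        ,   0.        ,   1.        ]]), 'hand_eye': array([[-1.00397783e-03, -9.60843142e-01, -2.77091047e-01,
         7.11482434e-02],
       [ 9.99999366e-01, -1.10618832e-03,  2.12552026e-04,
        -1.09527012e-03],
       [-5.10744035e-04, -2.77090658e-01,  9.60843643e-01,
        -1.27386787e-01],
       [ 0.00000000e+00,  0.00000000e+00,  0.00000000e+00,
         1.00000000e+00]])}
```

View pics/w1.png

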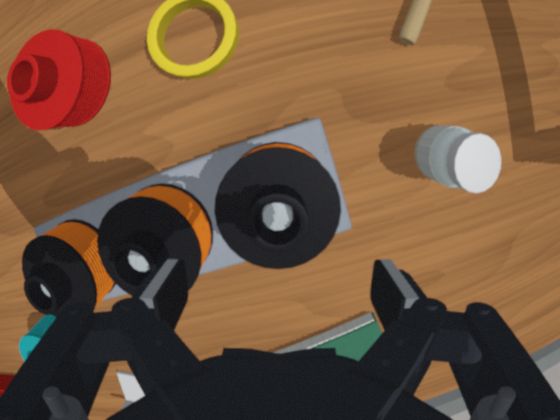

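The wrist view shows the first spool at (278,207) with its spindle tip at (277,216). The neighbours' tips are at (139,261) and (44,291), the jar is at (460,160) and the tape at (192,36).

```bash
cat >> h.py <<'E'
def wray(px,z,s):
    i=imaging.camera_info("wrist"); K=i["mtx"]; H=i["hand_eye"]
    u=np.array([(px[0]-K[0,2])/K[0,0],(px[1]-K[1,2])/K[1,1]]); t=np.linalg.norm(u)
    d=np.r_[u/t*np.sin(t),np.cos(t)]
    R=Rn.from_quat(s["tool_rot"]).as_matrix(); d=R@H[:3,:3]@d; o=R@H[:3,3]+s["tcp_pos"]
    return o+d*(z-o[2])/d[2]
E
python3 - <<'E'
from h import *
s=telemetry.observe()
for p in ((277,216),(139,261),(44,291)): print(wray(p,.093,s))
print(wray((278.5,206),.078,s),wray((279,212),.110,s))
im=cv2.imread("pics/w1.png")
cv2.imwrite("pics/w1c.png",cv2.resize(im[130:280,200:360],None,fx=4,fy=4,interpolation=cv2.INTER_CUBIC)*2)
E
```

```text
[0.54518826 0.27578355 0.093     ]
[0.55318485 0.15086461 0.093     ]
[0.56122145 0.01875717 0.093     ]
[0.54190629 0.27786946 0.078     ] [0.53762258 0.27941358 0.11      ]
```

View pics/w1c.png

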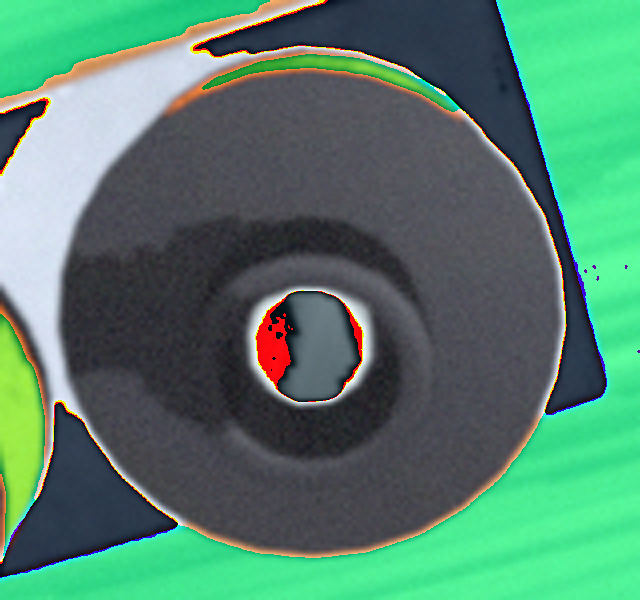

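Run:
```python
from h import *
s=telemetry.observe()
print(wray((279.5,220),.110,s)); print(shift([.545,.275,.094]))
```

```text
[0.5434255  0.27818812 0.11      ]
[-0.00964378 -0.01058946  0.3592937 ]
```

```bash
python3 -m pendant '0 0 0.12 0 0 0 1;0 0 0.22 0 0 0 1;0 0 0.3 0 0 0 1;0 0 0.34 0 0 0 1;0 0 0.355 0 0 0 1;0 0 0.355 0 0 0 1' 50
python3 - <<'E'
from h import *
s=telemetry.observe(); print(s["tcp_pos"],s["ft_force"])
cv2.imwrite("pics/w2.png",imaging.read_camera("wrist"))
E
```

```text
time_s: 2.45
tcp_pos: [0.5432, 0.2794, 0.0956]
tool_rot: [0.132, 0.991, 0.0, 0.0]
ft_force: [0.3, -0.3, 0.5]
grip_width: 0.0853
[0.54316953 0.27941451 0.09564652] [ 0.26892643 -0.27880412  0.45693903]
```

View pics/w2.png

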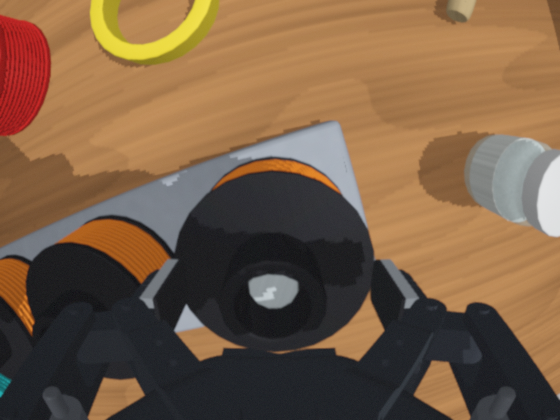

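The jaws straddle the neck: fingertips at (160,290) and (400,290), spindle tip at (273,292). A quick centring check, then I'll close.

```bash
python3 - <<'E'
from h import *
s=telemetry.observe(); p=wray((273,292),.093,s); print(p,shift(p,s)*300)
E
python3 -m pendant '0 -0.008 0 0 0 0 1;0 -0.008 0 0 0 0 0.6;0 -0.008 0 0 0 0 0.4;0 -0.008 0 0 0 0 0.4;0 -0.008 0 0 0 0 0.4;0 -0.008 0 0 0 0 0.4;0 -0.008 0 0 0 0 0.4' 50
```

```text
[0.54950529 0.2740208  0.093     ] [-6.80545664 -3.76471684  3.42581643]
time_s: 3.2
tcp_pos: [0.5436, 0.2766, 0.0962]
tool_rot: [0.133, 0.991, 0.001, 0.001]
ft_force: [-0.7, 0.8, 6.4]
grip_width: 0.0445
```

```bash
python3 -m pendant '0 0 0 0 0 0 0.2;0 0 0 0 0 0 0.2;0 0 -0.01 0 0 0 0.2;0 0 -0.02 0 0 0 0.2;0 0 -0.03 0 0 0 0.2;0 0 -0.04 0 0 0 0.2;0 0 -0.05 0 0 0 0.2;0 0 -0.05 0 0 0 0.2;0 0 -0.05 0 0 0 0.2' 50; python3 -c "
from h import *
for k in range(4):
    s=telemetry.observe(); print(s['ft_force'],s['tcp_pos'],s['grip_width'],s['tau'].round(2)); im=imaging.read_camera('wrist')
cv2.imwrite('pics/w3.png',im)"
```

```text
time_s: 4.1
tcp_pos: [0.543, 0.2762, 0.1104]
tool_rot: [0.133, 0.991, 0.0, 0.0]
ft_force: [-0.0, 0.5, -6.2]
grip_width: 0.0445
[-3.85018108e-03  4.68431911e-01 -6.23285185e+00] [0.54301334 0.27624447 0.11039132] 0.04445380280712303 [-0.000e+00 -4.829e+01  2.854e+01 -3.000e-02 -2.000e-02 -0.000e+00]
[-0.54254549 -0.13001286 -5.07700521] [0.54291146 0.2762052  0.11031035] 0.044335242667637054 [-1.000e-02 -4.830e+01  2.855e+01 -4.000e-02 -2.000e-02 -0.000e+00]
[ 0.33071609  0.35243213 -6.03317785] [0.54281171 0.27617982 0.11018567] 0.04452233870144639 [-1.000e-02 -4.828e+01  2.853e+01 -3.000e-02 -2.000e-02 -0.000e+00]
[ 0.43756367  0.26310736 -5.29785179] [0.5427858  0.2761521  0.11015725] 0.04458832197673864 [-0.000e+00 -4.825e+01  2.850e+01 -3.000e-02 -2.000e-02 -0.000e+00]
```

View pics/w3.png

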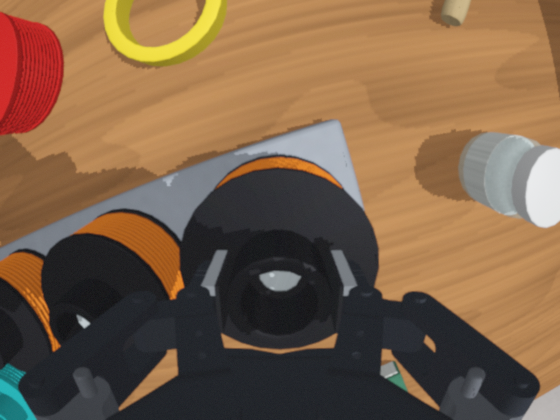

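It weighs about 5.7 N and sits centred in the pads at (277,285), so this one is full. I'll put it back down and release it.

```bash
python3 -m pendant '0 0 0.015 0 0 0 0.2;0 0 0.03 0 0 0 0.2;0 0 0.04 0 0 0 0.2;0 0 0.05 0 0 0 0.2;0 0 0.052 0 0 0 0.2;0 0 0.052 0 0 0 0.2'; python3 -m pendant '0 0 0 0 0 0 0.6;0 0 0 0 0 0 1;0 0 0 0 0 0 1;0 0 0 0 0 0 1;0 0 -0.06 0 0 0 1;0 0 -0.16 0 0 0 1;0 0 -0.26 0 0 0 1;0 0 -0.26 0 0 0 1'
python3 - <<'E'
from h import *
s=telemetry.observe(); print(s["tcp_pos"],s["joint_pos"].round(2)); print(shift([.552,.151,.175]))
cv2.imwrite("pics/w4.png",imaging.read_camera("wrist"))
E
```

```text
time_s: 4.9
tcp_pos: [0.5424, 0.276, 0.0962]
tool_rot: [0.133, 0.991, -0.0, -0.0]
ft_force: [-4.2, -1.9, 4.8]
grip_width: 0.0445
time_s: 5.7
tcp_pos: [0.5465, 0.2776, 0.1779]
tool_rot: [0.133, 0.991, 0.002, 0.004]
ft_force: [0.5, -0.4, 0.8]
grip_width: 0.0849
[0.54645447 0.27759526 0.17785647] [ 0.36  0.29 -0.15  1.12  0.    0.63]
[-0.12899006 -0.40223978  0.00823056]
```

View pics/w4.png

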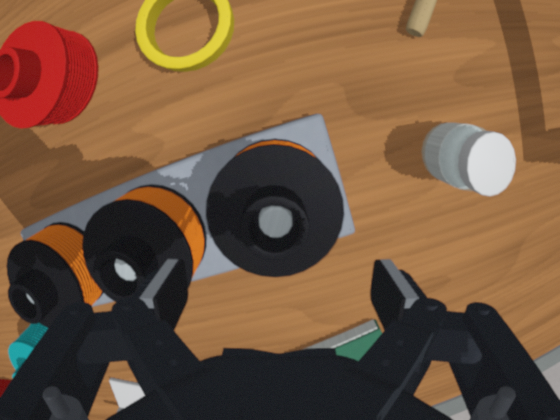

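The first spool is seated again at (275,207), level with its neighbours. Now the middle one. The red look-alike stays clear of the jaws.

```bash
python3 -m pendant '-0.04 -0.13 0 0 0 0 1;-0.08 -0.27 0 0 0 0 1;-0.128 -0.4 0 0 0 0 1;-0.128 -0.4 0 0 0 0 1;-0.128 -0.4 0 0 0 0 1'
python3 - <<'E'
from h import *
s=telemetry.observe(); print(s["tcp_pos"])
im=imaging.read_camera("wrist")
cv2.imwrite("pics/w5.png",cv2.convertScaleAbs(cv2.resize(im[120:300,180:380],None,fx=3,fy=3),alpha=2))
import pickle; pickle.dump(s,open("s5","wb"))
E
```

```text
time_s: 6.25
tcp_pos: [0.5477, 0.1496, 0.1715]
tool_rot: [0.134, 0.991, 0.0, -0.001]
ft_force: [0.2, 0.5, -0.6]
grip_width: 0.0851
[0.54768782 0.14958863 0.17152704]
```

View pics/w5.png

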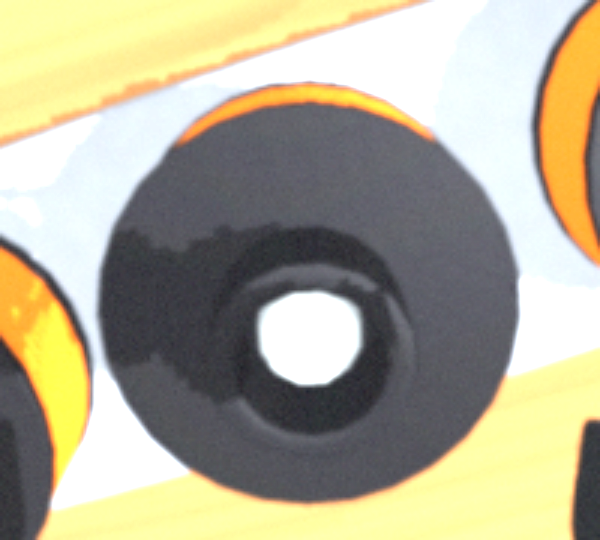

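Run:
```python
from h import *
import pickle; s=pickle.load(open("s5","rb"))
p=wray((284.7,238.7),.110,s); print(p, wray((283,232.7),.093,s),shift([p[0],p[1],.0945],s))
```

```text
[0.55105513 0.15138533 0.11      ] [0.55302354 0.14997457 0.093     ] [-0.00975169  0.00882054  0.25673531]
```

```bash
python3 -m pendant '-0.01 0.005 0.1 0 0 0 1;-0.01 0.005 0.18 0 0 0 1;-0.01 0.005 0.23 0 0 0 1;-0.01 0.005 0.25 0 0 0 1;-0.01 0.005 0.255 0 0 0 0.6;-0.01 0.005 0.255 0 0 0 0.2;-0.01 0.005 0.255 0 0 0 0.2;-0.01 0.005 0.255 0 0 0 0.2;-0.01 0.005 0.255 0 0 0 0.2;-0.01 0.005 0.255 0 0 0 0.2' 50;  python3 -m pendant '0 0 -0.01 0 0 0 0.2;0 0 -0.02 0 0 0 0.2;0 0 -0.03 0 0 0 0.2;0 0 -0.04 0 0 0 0.2;0 0 -0.05 0 0 0 0.2;0 0 -0.05 0 0 0 0.2;0 0 -0.05 0 0 0 0.2' 50; python3 -c "
from h import *
for k in range(4):
    s=telemetry.observe(); print(s['ft_force'],s['tcp_pos'],s['grip_width'],s['tau'].round(2)); im=imaging.read_camera('wrist')
cv2.imwrite('pics/w6.png',im)"
```

```text
time_s: 7.3
tcp_pos: [0.5526, 0.1513, 0.0975]
tool_rot: [0.133, 0.991, 0.001, 0.001]
ft_force: [-0.2, -0.0, 6.2]
grip_width: 0.0443
time_s: 8.0
tcp_pos: [0.5517, 0.151, 0.1113]
tool_rot: [0.133, 0.991, 0.0, 0.0]
ft_force: [-1.0, -0.7, -1.7]
grip_width: 0.0446
[-1.00424032 -0.74313232 -1.68874826] [0.55170441 0.15100325 0.11129775] 0.044621733724481666 [-0.000e+00 -4.244e+01  2.659e+01 -1.000e-02 -0.000e+00  0.000e+00]
[-0.73813648 -0.69778727 -1.4437126 ] [0.55157121 0.15099967 0.1111547 ] 0.04451984514028239 [-1.000e-02 -4.243e+01  2.658e+01 -1.000e-02 -0.000e+00  0.000e+00]
[ 0.29177647  0.52127807 -0.5298506 ] [0.5515088  0.15097246 0.11108988] 0.04445149128057914 [-0.000e+00 -4.240e+01  2.655e+01 -1.000e-02 -0.000e+00  0.000e+00]
[-0.14781717  0.89111767 -1.93912719] [0.5514985  0.15096766 0.11102888] 0.04438144798526923 [-0.000e+00 -4.237e+01  2.652e+01 -1.000e-02 -0.000e+00  0.000e+00]
```

View pics/w6.png

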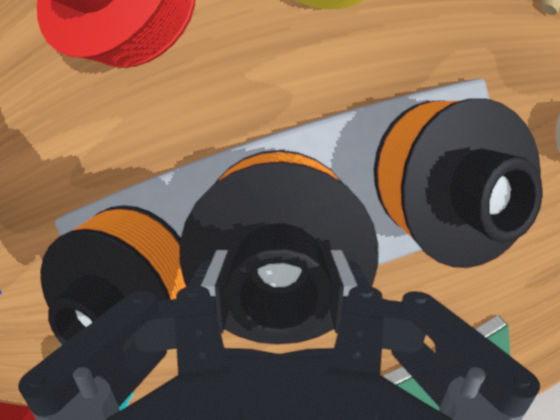

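It weighs about 1.4 N and is lifted just as the first was, so the middle spool is the empty one. Now straight up off the spindle.

```bash
python3 -m pendant '0 0 -0.03 0 0 0 0.2;0 0 -0.07 0 0 0 0.2;0 0 -0.12 0 0 0 0.2;0 0 -0.17 0 0 0 0.2;0 0 -0.22 0 0 0 0.2;0 0 -0.28 0 0 0 0.2;0 0 -0.34 0 0 0 0.2;0 0 -0.4 0 0 0 0.2;0 0 -0.43 0 0 0 0.2;0 0 -0.43 0 0 0 0.2' 50
python3 - <<'E'
from h import *
s=telemetry.observe(); print(s["tcp_pos"],s["ft_force"],s["joint_pos"].round(2)); print(shift([.486,-.282,.24]))
cv2.imwrite("pics/w7.png",imaging.read_camera("wrist")); cv2.imwrite("pics/s7.png",imaging.read_camera("scene"))
E
```

```text
time_s: 9.2
tcp_pos: [0.553, 0.1512, 0.2428]
tool_rot: [0.133, 0.991, 0.001, 0.002]
ft_force: [0.4, -0.8, -0.5]
grip_width: 0.0444
[0.55302422 0.15122178 0.24276054] [ 0.4426218  -0.84192903 -0.5293294 ] [ 0.15  0.18 -0.15  1.23 -0.    0.42]
[-0.16512709 -1.45190411  0.00718733]
```

View pics/s7.png

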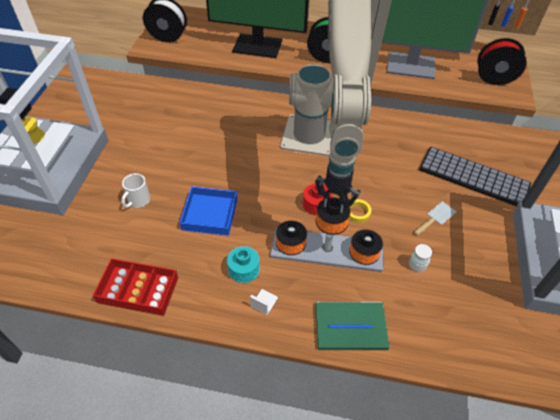

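View pics/w7.png

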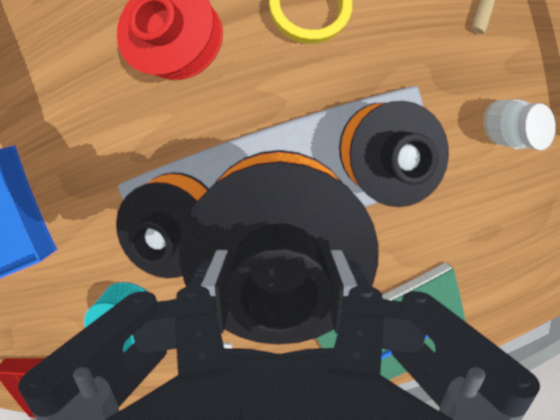

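The spool is held (scene 333,218), its spindle is bare and the others are seated. Carrying it to the bin.

```bash
python3 -m pendant '-0.01 -0.05 0 0 0 0 0.2;-0.02 -0.13 0 0 0 0 0.2;-0.03 -0.23 0 0 0 0 0.2;-0.04 -0.33 0 0 0 0 0.2;-0.05 -0.43 0 0 0 0 0.2;-0.06 -0.53 0 0 0 0 0.2;-0.07 -0.63 0 0 0 0 0.2;-0.08 -0.73 0 0 0 0 0.2;-0.09 -0.83 0 0 0 0 0.2;-0.1 -0.93 0 0 0 0 0.2'; python3 -m pendant '-0.015 -0.1 0 0 0 0 0.2;-0.03 -0.2 0 0 0 0 0.2;-0.045 -0.3 0 0 0 0 0.2;-0.055 -0.4 0 0 0 0 0.2;-0.065 -0.48 0 0 0 0 0.2;-0.065 -0.52 0 0 0 0 0.2;-0.065 -0.52 0 0 0 0 0.2;-0.065 -0.52 0 0 0 0 0.2'
python3 - <<'E'
from h import *
s=telemetry.observe(); print(s["tcp_pos"],s["ft_force"],s["joint_pos"].round(2)); print(shift([.486,-.282,.24]))
cv2.imwrite("pics/w8.png",imaging.read_camera("wrist")); cv2.imwrite("pics/s8.png",imaging.read_camera("scene"))
E
```

```text
time_s: 10.3
tcp_pos: [0.5055, -0.1276, 0.239]
tool_rot: [0.133, 0.991, 0.0, -0.001]
ft_force: [0.0, -1.3, -2.0]
grip_width: 0.0446
time_s: 11.1
tcp_pos: [0.4841, -0.281, 0.2396]
tool_rot: [0.133, 0.991, 0.001, -0.001]
ft_force: [-0.4, -0.6, -1.7]
grip_width: 0.0446
[ 0.48409546 -0.28097523  0.2396077 ] [-0.388034   -0.57253122 -1.6973793 ] [-0.64  0.17 -0.18  1.23  0.   -0.37]
[-0.00702296 -0.00161779 -0.00131993]
```

View pics/w8.png

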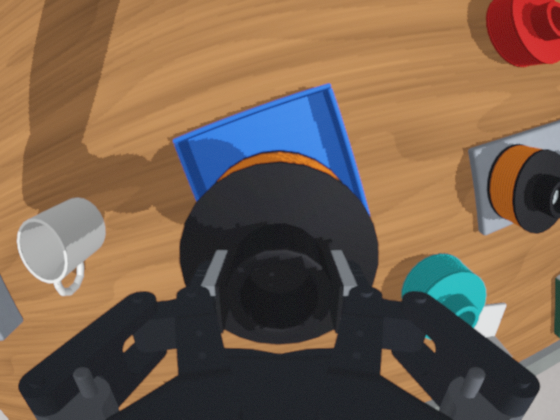

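View pics/s8.png

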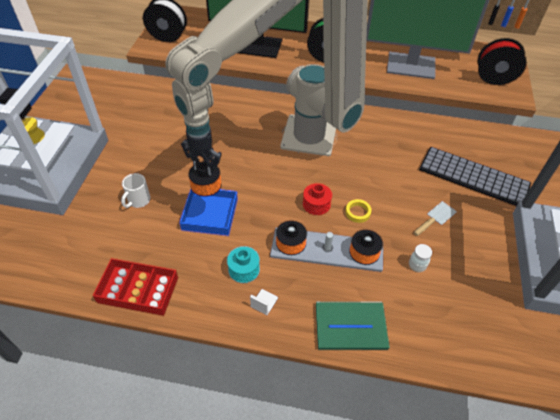

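The wrist view shows the bin's near-side corners at (174,141) and (330,86). I'll check the centring from those.

Run:
```python
from h import *
s=telemetry.observe()
a=wray((174,142),.045,s);b=wray((330,86),.045,s); print(a,b,np.linalg.norm(a-b))
d=(b-a)/np.linalg.norm(b-a); n=np.array([d[1],-d[0],0]); 
if n[0]<0:n=-n
print((a+b)/2+n*.085)
```

```text
[ 0.40875703 -0.37155114  0.045     ] [ 0.39782439 -0.20557653  0.045     ] 0.166334283820454
[ 0.48810691 -0.28297704  0.045     ]
```

```bash
python3 -m pendant '-0.01 0 0.06 0 0 0 0.2;-0.01 0 0.14 0 0 0 0.2;-0.01 0 0.22 0 0 0 0.2;-0.01 0 0.3 0 0 0 0.2;-0.01 0 0.37 0 0 0 0.2;-0.01 0 0.43 0 0 0 0.2;-0.01 0 0.47 0 0 0 0.2;-0.01 0 0.49 0 0 0 0.2;-0.01 0 0.5 0 0 0 0.2;-0.01 0 0.5 0 0 0 0.2'; python3 -m pendant '0 0 0.007 0 0 0 0.2;0 0 0.014 0 0 0 0.2;0 0 0.018 0 0 0 0.2;0 0 0.018 0 0 0 0.2'
```

```text
time_s: 12.2
tcp_pos: [0.488, -0.2824, 0.0905]
tool_rot: [0.133, 0.991, -0.0, 0.0]
ft_force: [-0.0, 0.8, -2.0]
grip_width: 0.0441
time_s: 12.6
tcp_pos: [0.4875, -0.2825, 0.0848]
tool_rot: [0.133, 0.991, 0.0, 0.0]
ft_force: [0.7, -0.5, -1.3]
grip_width: 0.0446
```

Not quite touching yet, so I'll ease down until contact shows.

```bash
python3 -m pendant '0 0 0.004 0 0 0 0.2;0 0 0.008 0 0 0 0.2;0 0 0.008 0 0 0 0.2'; python3 -m pendant '0 0 0.003 0 0 0 0.2;0 0 0.003 0 0 0 0.2'
```

```text
time_s: 12.9
tcp_pos: [0.4876, -0.2828, 0.0845]
tool_rot: [0.133, 0.991, -0.0, 0.0]
ft_force: [-5.5, 2.0, 11.2]
grip_width: 0.0446
time_s: 13.1
tcp_pos: [0.4876, -0.2827, 0.0844]
tool_rot: [0.133, 0.991, -0.0, 0.0]
ft_force: [-5.7, 2.4, 16.7]
grip_width: 0.0442
```

Contact with the floor at 17 N. I'll relieve the load, release, and go up.

```bash
python3 -m pendant '0 0 -0.007 0 0 0 0.2;0 0 -0.008 0 0 0 0.2;0 0 -0.008 0 0 0 0.2'; python3 -m pendant '0 0 0 0 0 0 0.6;0 0 0 0 0 0 1;0 0 0 0 0 0 1;0 0 0 0 0 0 1;0 0 -0.04 0 0 0 1;0 0 -0.12 0 0 0 1;0 0 -0.22 0 0 0 1;0 0 -0.34 0 0 0 1;0 0 -0.45 0 0 0 1;0 0 -0.45 0 0 0 1'
python3 - <<'E'
from h import *
cv2.imwrite("pics/w9.png",imaging.read_camera("wrist")); cv2.imwrite("pics/s9.png",imaging.read_camera("scene"))
for c in ("scene","top"):
    imaging.read_camera(c)
    print([(r["confidence"],r["point"]) for r in finder.pinpoint("spool_a_center",c)])
E
```

```text
time_s: 13.4
tcp_pos: [0.4881, -0.283, 0.0846]
tool_rot: [0.133, 0.991, -0.0, 0.001]
ft_force: [-1.7, -0.7, 4.6]
grip_width: 0.0446
time_s: 14.4
tcp_pos: [0.4908, -0.2848, 0.2258]
tool_rot: [0.133, 0.991, -0.003, 0.005]
ft_force: [0.3, -0.4, 0.4]
grip_width: 0.0854
[(0.89, [0.5487, 0.2681, 0.0662])]
[(0.71, [0.5493, 0.2777, 0.0658])]
```

View pics/w9.png

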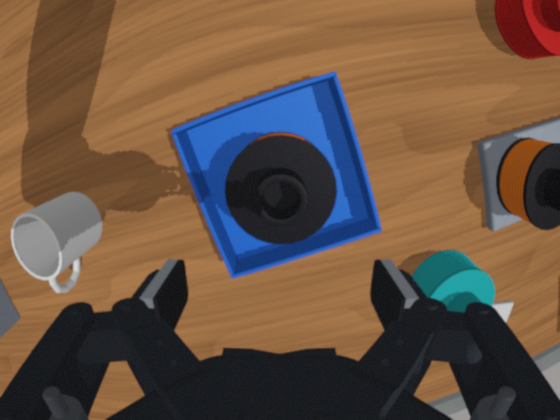

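View pics/s9.png

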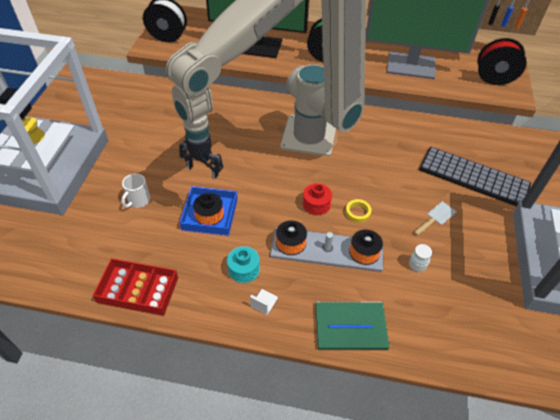

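The empty spool stands upright near the bin's centre (wrist 281,187; scene 208,208), with the gripper well clear. As a last check, I'll compare the outer spools before and after.

```bash
python3 -m pendant '0 0 -0.47 0 0 0 1;0 0 -0.47 0 0 0 1;0 0 -0.47 0 0 0 1'
python3 - <<'E'
from h import *
im=imaging.read_camera("scene"); a=cv2.imread("pics/scene0.png")
c=lambda i:cv2.resize(i[210:275,265:390],None,fx=5,fy=5,interpolation=cv2.INTER_CUBIC)
cv2.imwrite("pics/ba.png",cv2.resize(np.vstack([c(a),c(im)]),(560,582)))
E
```

```text
time_s: 15.0
tcp_pos: [0.4872, -0.2822, 0.3608]
tool_rot: [0.133, 0.991, 0.0, -0.001]
ft_force: [-0.0, -0.5, -0.3]
grip_width: 0.0856
```

View pics/ba.png

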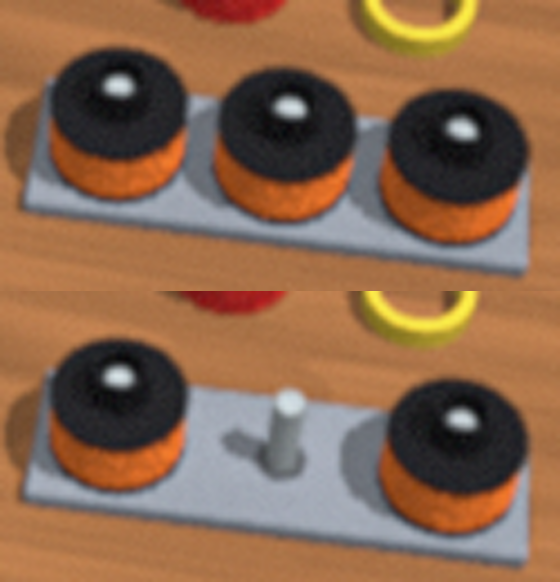

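Both outer spools look just as they did at the start: at (118,410) and (455,455) in the lower half, seated on the plate. Handing in.

```bash
python3 -c "
from station import hand_in
print(hand_in())"
```

```text
the job is handed in; nothing more can be done
None
```

The empty spool now stands upright in the blue bin, and both full spools are on their own spindles. I handed the job in at about 15 s of the 64 s allowed; no verdict is reported.

- **Finding the light one:** the spool at the rack's +y end weighed about 5.7 N, so it was full and I set it back down. The middle one weighed about 1.4 N, so it was the empty one. I did not lift the third, since only one is empty.
- **Placing it:** I slid the middle spool straight up off its spindle, carried it over and lowered it until it touched the bin floor while still held. The floor contact reached 17 N. I eased that to about 5 N before opening the jaws.
- **Last checks:** the spool stands near the bin's centre. The two outer spools look the same as in the first picture. The tool force was near zero with the gripper 0.36 m up, touching nothing. The tape, jar, scraper, mug and look-alikes were not touched.
- **Disagreements:** the finder put the +y spool's centre at z about 0.066 m, both before and after, against the 0.064 + 0.018 m or so expected with the rack plate. Because the reading did not change, I took it as bias and relied on the images. The cameras and finder also differed by up to about 10 mm on positions, so I used wrist-camera fixes for the grasps.

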